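# Seat and tug-test a letter-tray riser

### The arm

A 6-joint arm with a two-finger parallel gripper is mounted at the origin on the work surface. World frame = base frame: x ahead of the robot, y to its left, z up, the work surface at z = 0. Lengths are in m, angles in rad, forces in N, time in s.
With the tool pointing down it reaches from about 0.35 to 0.925 m from the base axis. Payload 6.4 kg.
Tool frame: the origin (TCP) lies at the very end of the fingers, on their centre line; the grasp point (between the pads) lies 19 mm behind it; z points along the fingers, y is the line along which they close (so a half turn about z gives the same grasp; the last joint's range is limited). The gripper opens to 85 mm and grips with 20 to 120 N. Pads are 22 mm wide; open, the fingers measure 114 mm over their backs; the gripper's body (76 mm by 85 mm) begins 54 mm behind the grasp point. The pads swing forward as they close: fully open they stand 13 mm farther back than shut.
Start: joints at [1.146, 0.245, 1.558, -0, 1.339, -0.174], TCP at [0.161, 0.63, 0.231] pointing down, gripper open.
Joint ranges: [-3.13, 3.13], [-1.02, 2.26], [0.13, 2.54], [-0.95, 4.09], [0.21, 2.88], [-2.74, 2.74]. Speed limits (rad/s): [2.57, 2.57, 3.14, 3.14, 3.14, 3.14].

### API

Orientations are given as a unit quaternion [w, x, y, z].
In Python, from plant import bot, optics gives the robot as it stands.
- The arm moves only by the shell command python3 -m handwheel 'ROWS' [OPENING] [FORCE]. ROWS is JSON, a list of rows, each a list of 6 numbers: the shift along the tool's x, y, z in mm, then the turn, a rotation vector about the tool's x, y, z in degrees. A call has 1 to 20 rows; each row is the pose to reach, as a shift and turn from the pose commanded when the call began, along the tool's axes at that moment; what a row does not reach only later rows make up. A row lasts 1/8 s, in which the tool goes at most 62.5 mm and 10.7 degrees, less where a joint would pass 70% of its speed; a pose out of reach is approached as far as the arm can. A call with a gripper value outside its range is refused whole. OPENING is the opening in per cent of the stroke, from 0 (shut) to 100 (fully open), set as the call begins (- or left out, the last holds). The fingers move at their own pace and stop on an object; FORCE is the grip in N (left out, the last holds). Time passes only in rows, so rows that repeat a pose let the fingers close. It gives the time, the measured TCP pose, the force, the opening and the grip force at its end, in the units of the state.
- bot.read_state(): the state, without advancing time (a new reading comes with each control period).
- optics.capture(name): name is "scene" or "top"; returns a dict with "pixels" (480x640x3 uint8, red, green, blue), "camera_matrix" (3x3 intrinsics, pixels), "R" (3x3) and "t" (3): a world point X has camera coordinates R X + t. Camera axes: x right, y down, z forward; pixel columns grow to the right and rows downward; lengths in m; the calibration is good to about 2 mm. A picture is of the moment at which its call begins. There is no depth.
- bot.hand_in(): hands the job in; it is judged then, once.
The state is a dict: "t": time; "qpos": joint angles; "qvel": joint speeds; "tau": joint torques, N m; "eef_pos": TCP position; "eef_rot": TCP orientation; "wrist_force": force on the tool from outside, world axes, zero at the start; "wrist_torque": the same for the moment, N m; "grip_width": opening from 0.0 (shut) to 1.0 (fully open); "grip_force": force on a finger pad.
Only numpy, scipy, OpenCV 4.12 (cv2) and the standard library are available. Lean on these libraries where they do the work, as an engineer would, in place of code of your own. Each camera call takes 0.05 s, during which the arm holds its last target. There are 200 camera calls.

### The job

One of the four push-fit riser posts on the desk letter tray is standing proud of its socket. Push it straight down until it is fully home, pressing with no more than 25 N, then grip it and tug it upward with a steady 8 N or so for about a second to confirm that it holds, never pulling harder than 12 N. Let go and leave it fully home, without disturbing the water bottle, the mouse or the notebook.

Things in the scene. Friction and masses are not known exactly. Their poses are not given: they have to be found in the camera images.
- riser_top (a point): tip centre of the proud riser: grey plastic upright post, round shaft 16 mm wide, at the foot a collar 24 mm wide and 4 mm thick, at the top a 6 mm nub tapering to 11 mm. The tip is 64 mm above the collar's underside; the shaft to grip runs from 6 to 60 mm below the tip. Home, the tip stands 94 mm over the desk, level with the other three; at the start 8 to 14 mm higher. It slides only vertically.
- riser (a joint): how far that riser is out of its socket (m, up positive): 0 = fully home, collar resting on the socket's rim at a hard stop; 8 to 14 mm at the start. The fit is tight: it slides, either way, only against about 13 N of friction, stays where it is left, and holds at any lesser force.
- bush (a joint): vertical give of the rubber-mounted bush that carries the riser (m, up positive, 0 unloaded). Springy, 8 N per mm: lifts 1 mm under an 8 N tug (0.63 mm at 5 N, 1.38 mm at 11 N, 1.5 mm at 12 N), sinks 3.1 mm under a 25 N push; the riser rides along. The reading is too noisy to set the tug by: the force at the hand tells it.
- socket_rim (a point): centre of the rim of that riser's socket, 30 mm over the desk, on the riser's axis; the socket is a black boss 38 mm in diameter.
- tray: black metal letter tray 190 x 260 mm (x, y) fixed to the desk, walls 37 mm high, sheets of paper in it. Origin at its centre on the desk, z up. Four sockets near its corners, at x +-75 mm, y +-110 mm in its frame, each with a riser; any one of them may be the proud one.
- corner_b: one of the three other sockets with its riser already home, fixed: same post, its tip 94 mm over the desk. Origin on the desk under the post.
- corner_c: another of the three seated risers, as corner_b.
- corner_d: another of the three seated risers, as corner_b.
- water: water bottle, 60 mm in diameter, 190 mm tall, standing beside the tray; leave alone. Origin under its centre.
- mouse: black computer mouse, 110 x 60 x 34 mm, on the desk on the other side of the tray; leave alone. Origin under its centre.
- notebook: blue notebook, 130 x 190 x 16 mm, lying beyond the tray; leave alone. Origin under its centre.
There are look-alikes about, which are no part of the job. Leave any green or orange look-alike of the part that bears riser_top alone.

How it is judged:
By the outcome, as a careful person would: the job done as asked, in the order asked, and still so for the second after the job is handed in, with the robot touching nothing.
It also fails if it takes over 42 s, if anything falls off the work surface, if the arm or the gripper's body presses on something with over 40 N, if the wrist force passes 120 N, or if a joint passes its speed limit or range.

## Working session

There is one attempt and no reset: what is moved stays moved. The work goes in short steps, Python scripts to look and compute and a shell command to move; the robot and the scene stay as the last step left them, time stands still between calls to the robot, and variables do not carry over. Pictures are saved under pics/ and viewed, at most 10 in all, crops included, and the job is handed in when it is done.

```bash
mkdir -p pics
python3 - <<'E'
from plant import bot, optics
import cv2,numpy as np
for n in("scene","top"):
    c=optics.capture(n); cv2.imwrite(f"pics/{n}0.png",c["pixels"][:,:,::-1])
    print(n,c["camera_matrix"].tolist(),np.round(c["R"],4).tolist(),np.round(c["t"],4).tolist())
s=bot.read_state();print({k:np.round(v,4).tolist() for k,v in s.items()})
E
```

```text
scene [[451.9659246285091, 0.0, 327.3019835768994], [0.0, 451.9659246285091, 240.64017590949476], [0.0, 0.0, 1.0]] [[-0.6368, 0.7711, 0.002], [0.5289, 0.4387, -0.7265], [-0.5611, -0.4616, -0.6871]] [0.3795, -0.2689, 1.3135]
top [[530.4118205620848, 0.0, 317.0259091887145], [0.0, 530.4118205620848, 240.70860652370442], [0.0, 0.0, 1.0]] [[0.0941, -0.9956, 0.0042], [-0.9649, -0.0922, -0.2461], [0.2454, 0.0191, -0.9692]] [-0.0125, 0.651, 0.8462]
{'t': 0.1, 'qpos': [1.1459, 0.2458, 1.5589, 0.0, 1.3387, -0.1741], 'qvel': [-0.0005, -0.001, -0.0001, 0.0004, -0.0007, -0.0002], 'tau': [0.0001, -43.0668, -32.7129, -0.0001, 0.0029, -0.0], 'eef_pos': [0.1611, 0.6292, 0.2303], 'eef_rot': [-0.0003, 0.125, 0.9922, -0.0009], 'wrist_force': [-0.9826, -0.1211, -1.444], 'wrist_torque': [-0.0307, 0.0498, -0.0188], 'grip_force': 0.0, 'grip_width': 1.0025}
```

View pics/scene0.png

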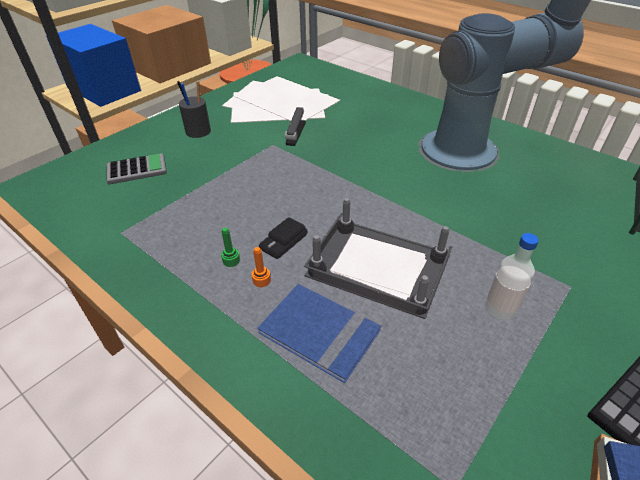

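View pics/top0.png

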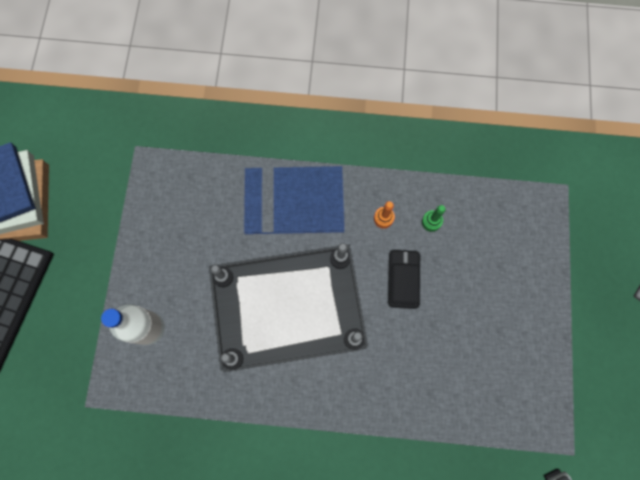

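The scene view has four grey posts at (347,212), (443,240), (317,250) and (422,290). In the top view they are at (341,255), (354,339), (221,274) and (231,358). The green post at (230,245) and the orange one at (260,265) are look-alikes, so I'll leave them alone. Next is a close crop of the grey four.

Run:
```python
import cv2
a=cv2.imread("pics/scene0.png")[190:315,300:460]; cv2.imwrite("pics/c1.png",cv2.resize(a,None,fx=4.8,fy=4.8,interpolation=cv2.INTER_CUBIC))
a=cv2.imread("pics/top0.png")[235:380,200:380]; cv2.imwrite("pics/c2.png",cv2.resize(a,None,fx=4,fy=4,interpolation=cv2.INTER_CUBIC))
```

```text
(no output)
```

View pics/c1.png

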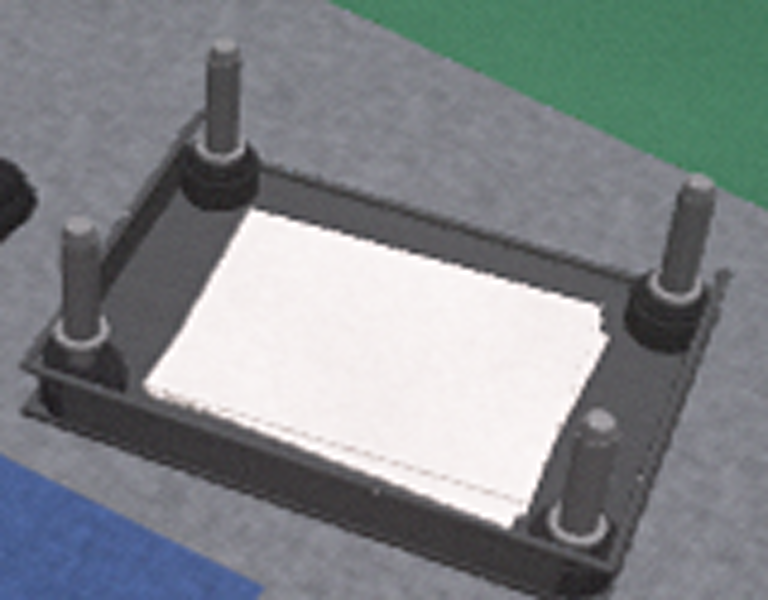

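View pics/c2.png

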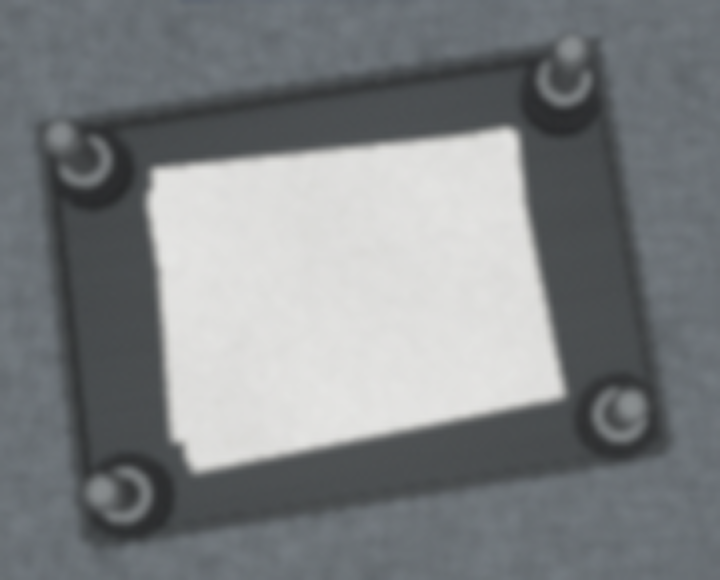

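Crop tips in scene/top: A (224,46)/(630,406), B (697,182)/(101,491), C (80,223)/(571,49), D (600,416)/(61,137). I'll triangulate these and fit the tray.

```bash
cat > fit.py <<'E'
from plant import optics
import numpy as np, cv2
from scipy.optimize import least_squares
C={n:optics.capture(n) for n in("scene","top")}
def pr(n,X):
    c=C[n]; p=c["camera_matrix"]@(c["R"]@np.asarray(X,float)+c["t"]); return p[:2]/p[2]
def px(n,p):
    return np.array(p)/4.8+[300,190] -.4 if n=="scene" else np.array(p)/4+[200,235]-.4
E
python3 - <<'E'
from fit import *
T={"A":((224,46),(630,406)),"B":((697,182),(101,491)),"C":((80,223),(571,49)),"D":((600,416),(61,137))}
K={"A":((220,150),(619,413)),"B":((677,289),(124,493)),"C":((81,333),(564,80)),"D":((577,528),(84,161))}
for nm,S in(("tip",T),("collar",K)):
  for k,v in S.items():
    o=[px("scene",v[0]),px("top",v[1])]
    r=least_squares(lambda X:np.r_[pr("scene",X)-o[0],pr("top",X)-o[1]],[.55,.1,.09])
    print(nm,k,np.round(r.x*1000,1),np.round(r.fun,1))
loc={"A":(-75,-110),"B":(-75,110),"C":(75,-110),"D":(75,110)}
# joint: pose + camera pixel biases, per-post lift; tip & collar-top (z=.034+lift)
def f(p):
    x,y,th=p[:3]; R=np.array([[np.cos(th),-np.sin(th)],[np.sin(th),np.cos(th)]]); out=[]
    for i,k in enumerate("ABCD"):
        q=R@np.array(loc[k])/1000+[x,y]
        for S,z in((T,.094),(K,.034)):
            for j,n in enumerate(("scene","top")):
                out+=list(pr(n,[*q,z+p[3+i]])+p[7+2*j:9+2*j]-px(n,S[k][j]))
    return np.r_[out,p[7:11]/1.5,p[3:7].sum()*0]
for prox in "ABCD":
    i="ABCD".index(prox)
    m=np.zeros(11);m[3+i]=1
    g=lambda p:f(np.r_[p[:3],np.where(np.arange(4)==i,p[3],0),p[4:]])
    r=least_squares(g,[.55,.1,0,.01,0,0,0,0]); print(prox,r.cost,np.round(r.x,4))
    x,y,th=r.x[:3];print({k:np.round([x*1e3+np.cos(th)*a-np.sin(th)*b,y*1e3+np.sin(th)*a+np.cos(th)*b],1).tolist() for k,(a,b) in loc.items()})
r=least_squares(f,np.r_[.55,.1,0,np.zeros(8)]);print(r.cost,np.round(r.x,4))
E
```

```text
tip A [491.  -32.5  92.5] [ 0.2  0.   0.2 -0.1]
tip B [436.5 179.9  93. ] [ 0.4  0.   0.3 -0.1]
tip C [635.9   4.9 108. ] [ 0.  0.  0. -0.]
tip D [580.5 217.   94.1] [ 0.1  0.   0.1 -0. ]
collar A [492.2 -32.1  30.9] [ 0.  0.  0. -0.]
collar B [437.2 181.1  30.6] [-0.3 -0.  -0.3  0.1]
collar C [636.8   5.   44.9] [ 0.  0.  0. -0.]
collar D [582.  218.4  30. ] [ 0.1  0.   0.1 -0. ]
A 22.609876656964655 [ 0.5362  0.0922  0.2472 -0.0056 -0.0509 -0.8315 -0.1317 -0.5223]
{'A': [490.4, -32.9], 'B': [436.6, 180.5], 'C': [635.8, 3.9], 'D': [582.0, 217.2]}
B 23.346279577784806 [ 0.5357  0.0921  0.2486 -0.0045 -0.0756 -0.6046 -0.3057 -0.7684]
{'A': [490.1, -33.0], 'B': [435.9, 180.2], 'C': [635.4, 3.9], 'D': [581.3, 217.1]}
C 3.6648422853962916 [ 0.5366  0.0925  0.2524  0.0143 -0.0696  0.6776 -0.1143  0.1888]
{'A': [491.4, -32.7], 'B': [436.5, 180.3], 'C': [636.7, 4.7], 'D': [581.7, 217.7]}
D 23.845080735500577 [ 0.5348  0.0914  0.2487 -0.0039 -0.0857 -0.2069 -0.5856 -1.3599]
{'A': [489.2, -33.6], 'B': [435.0, 179.6], 'C': [634.6, 3.3], 'D': [580.4, 216.5]}
3.2391071014893287 [ 0.5364  0.0925  0.2525 -0.0029 -0.0028  0.0122 -0.002  -0.0372 -0.0955
 -0.15   -0.0807]
```

Riser C is the proud one, at about (636.5, 4.7) mm and 14 mm up. Candidates by scene pixel: A (347,212), B (443,240), C (317,250), D (422,290), green (230,245), orange (260,265). C is the only grey post with its tip at 108 mm and collar raised, so I choose C. Now I'll work out the travel and clearances.

```bash
cat > rel.py <<'E'
from plant import bot
import numpy as np
from scipy.spatial.transform import Rotation as Ro
def rel(X):
    s=bot.read_state(); q=s["eef_rot"]; R=Ro.from_quat([q[1],q[2],q[3],q[0]])
    return np.round(R.inv().apply(np.array(X)-s["eef_pos"])*1e3,1), np.round(R.as_matrix(),3).tolist(), np.round(s["eef_pos"],4),np.round(s["wrist_force"],2)
E
python3 - <<'E'
from rel import *; from fit import *
print(rel([.6365,.0047,.170]))
def bp(n,u,v,z):
    c=C[n]; d=c["R"].T@np.linalg.inv(c["camera_matrix"])@[u,v,1]; o=-c["R"].T@c["t"]; return np.round(o+d*(z-o[2])/d[2],3)
print("orange",bp("top",385,220,.02),"tip",bp("scene",258,250,.08),"bottle cap",bp("scene",529,237,.19),"mouse",bp("top",405,280,.03))
E
```

```text
(array([-615.5, -487.3,   61.2]), [[-0.969, 0.248, -0.0], [0.248, 0.969, -0.001], [0.0, -0.001, -1.0]], array([0.1612, 0.6295, 0.2309]), array([-0.72,  0.12, -0.34]))
orange [ 0.717 -0.074  0.02 ] tip [ 0.717 -0.077  0.08 ] bottle cap [0.476 0.34  0.19 ] mouse [ 0.604 -0.116  0.03 ]
```

```bash
python3 -m handwheel '[[-12,-10,-20,0,0,0],[-40,-32,-40,0,0,0],[-75,-60,-60,0,0,0],[-110,-88,-60,0,0,0],[-145,-115,-60,0,0,0],[-180,-143,-60,0,0,0],[-215,-170,-60,0,0,0],[-250,-198,-60,0,0,0],[-285,-226,-60,0,0,0],[-320,-253,-60,0,0,0],[-355,-281,-60,0,0,0],[-390,-309,-60,0,0,0],[-425,-337,-50,0,0,0],[-460,-364,-30,0,0,0],[-495,-392,-10,0,0,0],[-530,-420,10,0,0,0],[-565,-447,30,0,0,0],[-595,-471,50,0,0,0],[-612,-485,60,0,0,0],[-615.5,-487.3,61,0,0,0]]' 0 40
python3 - <<'E'
from rel import *; from fit import *
print(rel([.6365,.0047,.125]))
for n,(u,v,w,h) in(("scene",(270,130,100,150)),("top",(290,190,120,120))):
    cv2.imwrite(f"pics/{n}1.png",cv2.resize(C[n]["pixels"][v:v+h,u:u+w,::-1],None,fx=4,fy=4,interpolation=cv2.INTER_CUBIC))
a=cv2.imread("pics/scene1.png");b=cv2.imread("pics/top1.png");b=cv2.copyMakeBorder(b,0,600-480,0,0,0)
cv2.imwrite("pics/m1.png",cv2.resize(np.hstack([a[:,:400],b[:,:400]]),(800,600)))
E
```

```text
t: 2.8
eef_pos: [0.6365, 0.0039, 0.1691]
eef_rot: [-0.001, 0.126, 0.992, 0.0]
wrist_force: [0.5, -0.1, -0.3]
grip_width: 0.003
grip_force: 0.0
(array([ 0. , -0.3, 45.5]), [[-0.969, 0.248, -0.0], [0.248, 0.969, 0.0], [0.0, 0.0, -1.0]], array([0.6366, 0.005 , 0.1705]), array([ 0.47,  0.81, -0.1 ]))
```

View pics/m1.png

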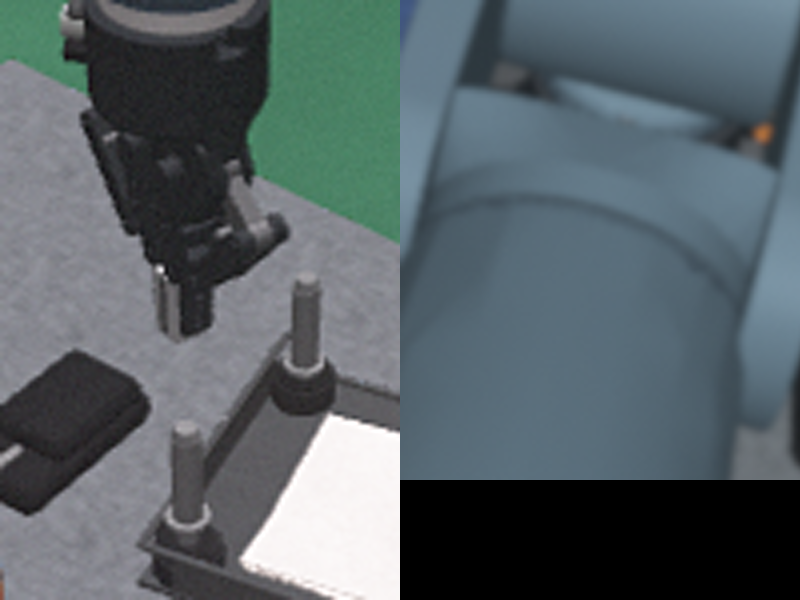

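The left panel shows the shut fingertips at (180,338), directly above riser C's tip at (185,430). Descending to near contact.

```bash
python3 -m handwheel '[[0,0,10,0,0,0],[0,0,30,0,0,0],[0,0,45,0,0,0],[0,0,53,0,0,0],[0,0,57,0,0,0],[0,0,59,0,0,0],[0,0,60,0,0,0],[0,0,61,0,0,0]]'; python3 -m handwheel '[[0,0,0.5,0,0,0],[0,0,1,0,0,0],[0,0,1.5,0,0,0],[0,0,2,0,0,0],[0,0,2.5,0,0,0],[0,0,3,0,0,0]]'
```

```text
t: 3.9
eef_pos: [0.6369, 0.0048, 0.1097]
eef_rot: [0.0, 0.125, 0.992, -0.0]
wrist_force: [0.1, 0.1, -0.3]
grip_width: 0.0
grip_force: 0.0
t: 4.65
eef_pos: [0.637, 0.0048, 0.1071]
eef_rot: [0.0, 0.125, 0.992, -0.0]
wrist_force: [-1.8, 0.3, 6.7]
grip_width: -0.002
grip_force: 3.1
```

```bash
python3 -m handwheel '[[0,0,0.5,0,0,0],[0,0,1,0,0,0],[0,0,1.5,0,0,0],[0,0,2,0,0,0],[0,0,2.5,0,0,0],[0,0,3,0,0,0]]'; python3 -m handwheel '[[0,0,0.7,0,0,0],[0,0,1.4,0,0,0],[0,0,2.1,0,0,0],[0,0,2.8,0,0,0],[0,0,3.5,0,0,0],[0,0,4,0,0,0]]'
```

```text
t: 5.4
eef_pos: [0.6376, 0.0047, 0.1058]
eef_rot: [0.001, 0.125, 0.992, -0.0]
wrist_force: [-4.7, 0.6, 12.0]
grip_width: -0.002
grip_force: 6.3
t: 6.15
eef_pos: [0.6376, 0.0048, 0.1018]
eef_rot: [0.001, 0.125, 0.992, -0.0]
wrist_force: [-4.4, 1.4, 13.4]
grip_width: 0.002
grip_force: 6.3
```

```bash
python3 -m handwheel '[[0,0,0.7,0,0,0],[0,0,1.4,0,0,0],[0,0,2.1,0,0,0],[0,0,2.8,0,0,0],[0,0,3.5,0,0,0],[0,0,4,0,0,0]]'; python3 -m handwheel '[[0,0,0.7,0,0,0],[0,0,1.4,0,0,0],[0,0,2.1,0,0,0],[0,0,2.8,0,0,0],[0,0,3.5,0,0,0],[0,0,4,0,0,0]]'
```

```text
t: 6.9
eef_pos: [0.6376, 0.0048, 0.0978]
eef_rot: [0.001, 0.125, 0.992, -0.0]
wrist_force: [-4.3, 1.2, 12.4]
grip_width: -0.001
grip_force: 6.3
t: 7.65
eef_pos: [0.6375, 0.0048, 0.0937]
eef_rot: [0.001, 0.125, 0.992, -0.0]
wrist_force: [-4.6, 0.3, 12.6]
grip_width: -0.001
grip_force: 6.3
```

```bash
python3 -m handwheel '[[0,0,0.4,0,0,0],[0,0,0.8,0,0,0],[0,0,1.0,0,0,0],[0,0,1.0,0,0,0]]'
```

```text
t: 8.15
eef_pos: [0.6375, 0.0048, 0.0927]
eef_rot: [0.001, 0.125, 0.992, -0.0]
wrist_force: [-4.7, 0.6, 12.5]
grip_width: -0.004
grip_force: 6.2
```

```bash
python3 -m handwheel '[[0,0,0.4,0,0,0],[0,0,0.8,0,0,0],[0,0,1.0,0,0,0],[0,0,1.0,0,0,0]]'
```

```text
t: 8.65
eef_pos: [0.6376, 0.0048, 0.0922]
eef_rot: [0.001, 0.125, 0.992, -0.0]
wrist_force: [-5.8, 0.7, 14.6]
grip_width: 0.002
grip_force: 7.2
```

```bash
python3 -m handwheel '[[0,0,0.4,0,0,0],[0,0,0.8,0,0,0],[0,0,1.0,0,0,0],[0,0,1.0,0,0,0]]'
```

```text
t: 9.15
eef_pos: [0.6378, 0.0047, 0.0917]
eef_rot: [0.001, 0.125, 0.992, -0.0]
wrist_force: [-6.5, 0.8, 17.3]
grip_width: -0.003
grip_force: 8.6
```

```bash
python3 -m handwheel '[[0,0,0.4,0,0,0],[0,0,0.8,0,0,0],[0,0,1.0,0,0,0],[0,0,1.0,0,0,0]]'
```

```text
t: 9.65
eef_pos: [0.638, 0.0047, 0.0914]
eef_rot: [0.001, 0.125, 0.992, -0.0]
wrist_force: [-6.6, 0.9, 19.8]
grip_width: 0.001
grip_force: 9.9
```

It is home: force climbs with the stop, to 20 N. Now lift off, open and lower around the shaft.

```bash
python3 -m handwheel '[[0,0,-3,0,0,0],[0,0,-10,0,0,0],[0,0,-25,0,0,0],[0,0,-38,0,0,0],[0,0,-40,0,0,0]]' && python3 -m handwheel '[[0,0,0,0,0,0],[0,0,0,0,0,0],[0,0,0,0,0,0],[0,0,0,0,0,0],[0,0,5,0,0,0],[0,0,15,0,0,0],[0,0,30,0,0,0],[0,0,45,0,0,0],[0,0,58,0,0,0],[0,0,68,0,0,0],[0,0,73,0,0,0],[0,0,74,0,0,0],[0,0,74,0,0,0]]' 60 40
```

```text
t: 10.28
eef_pos: [0.6375, 0.0047, 0.129]
eef_rot: [0.001, 0.125, 0.992, -0.0]
wrist_force: [-0.5, 0.3, -0.5]
grip_width: -0.003
grip_force: 0.0
t: 11.9
eef_pos: [0.637, 0.0048, 0.0537]
eef_rot: [0.0, 0.125, 0.992, -0.0]
wrist_force: [-0.2, 0.0, -0.2]
grip_width: 0.603
grip_force: 0.0
```

Run:
```python
from fit import *
print(pr("scene",[.6365,.0047,.094]))
cv2.imwrite("pics/g.png",cv2.resize(C["scene"]["pixels"][180:300,250:400,::-1],None,fx=5,fy=5,interpolation=cv2.INTER_CUBIC))
```

```text
[316.14987639 241.3976235 ]
```

View pics/g.png

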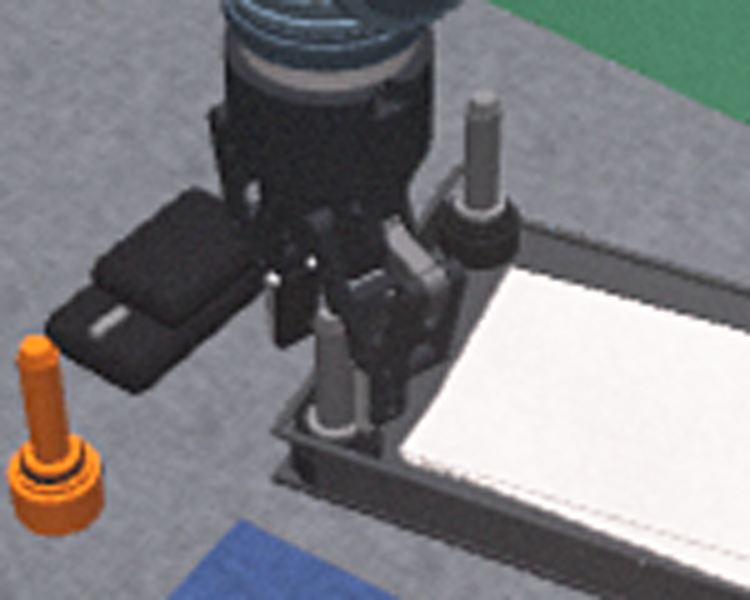

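The riser (tip at (330,317) in the crop) stands between the fingers at (290,310) and (385,380), clear of the mouse and the orange post. Closing.

```bash
python3 -m handwheel '[[0,0,0,0,0,0],[0,0,0,0,0,0],[0,0,0,0,0,0],[0,0,0,0,0,0],[0,0,0,0,0,0],[0,0,0,0,0,0],[0,0,0,0,0,0],[0,0,0,0,0,0]]' 0 40
```

```text
t: 13.0
eef_pos: [0.6366, 0.0043, 0.0534]
eef_rot: [-0.0, 0.125, 0.992, -0.0]
wrist_force: [-2.0, -5.8, 2.9]
grip_width: 0.178
grip_force: 39.0
```

```bash
python3 -m handwheel '[[0,-0.3,-0.5,0,0,0],[0,-0.6,-1,0,0,0],[0,-0.8,-1.5,0,0,0],[0,-0.8,-2,0,0,0],[0,-0.8,-2,0,0,0]]'
```

```text
t: 13.62
eef_pos: [0.6363, 0.0043, 0.0547]
eef_rot: [0.0, 0.125, 0.992, 0.0]
wrist_force: [3.6, -3.1, -6.1]
grip_width: 0.173
grip_force: 39.0
```

```bash
python3 -m handwheel '[[0,0,-0.2,0,0,0],[0,0,-0.4,0,0,0],[0,0,-0.4,0,0,0]]'; python3 -m handwheel '[[0,0,0,0,0,0],[0,0,0,0,0,0],[0,0,0,0,0,0]]'
```

```text
t: 14.0
eef_pos: [0.6362, 0.0042, 0.055]
eef_rot: [-0.0, 0.125, 0.992, 0.0]
wrist_force: [4.2, -3.3, -9.5]
grip_width: 0.174
grip_force: 39.0
t: 14.38
eef_pos: [0.6362, 0.0043, 0.055]
eef_rot: [-0.0, 0.125, 0.992, 0.0]
wrist_force: [3.9, -2.8, -10.0]
grip_width: 0.175
grip_force: 39.0
```

```bash
python3 -m handwheel '[[0,0,0.2,0,0,0],[0,0,0.3,0,0,0],[0,0,0.3,0,0,0],[0,0,0.3,0,0,0],[0,0,0.3,0,0,0],[0,0,0.3,0,0,0]]'; python3 -m handwheel '[[0,0,0,0,0,0],[0,0,0,0,0,0],[0,0,0,0,0,0],[0,0,0,0,0,0]]';  python3 -m handwheel '[[0,0,0,0,0,0],[0,0,0,0,0,0],[0,0,0,0,0,0],[0,0,0,0,0,0]]'
```

```text
t: 15.12
eef_pos: [0.6363, 0.0042, 0.0551]
eef_rot: [-0.0, 0.125, 0.992, 0.0]
wrist_force: [4.9, -2.4, -11.0]
grip_width: 0.169
grip_force: 39.0
t: 15.62
eef_pos: [0.6363, 0.0042, 0.0552]
eef_rot: [-0.0, 0.125, 0.992, 0.0]
wrist_force: [4.5, -2.3, -11.1]
grip_width: 0.179
grip_force: 39.0
t: 16.12
eef_pos: [0.6363, 0.0042, 0.0553]
eef_rot: [-0.0, 0.125, 0.992, 0.0]
wrist_force: [3.5, -1.6, -10.7]
grip_width: 0.175
grip_force: 39.1
```

```bash
python3 -m handwheel '[[0,0,0.3,0,0,0],[0,0,0.6,0,0,0]]'; python3 -m handwheel '[[0,0,0,0,0,0],[0,0,0,0,0,0]]'; python3 -m handwheel '[[0,0,0,0,0,0],[0,0,0,0,0,0],[0,0,0,0,0,0]]'
```

```text
t: 16.38
eef_pos: [0.6364, 0.0041, 0.055]
eef_rot: [-0.0, 0.125, 0.992, 0.0]
wrist_force: [2.8, -1.8, -8.7]
grip_width: 0.171
grip_force: 39.3
t: 16.62
eef_pos: [0.6364, 0.0041, 0.0549]
eef_rot: [-0.0, 0.125, 0.992, 0.0]
wrist_force: [2.6, -1.3, -9.0]
grip_width: 0.176
grip_force: 39.3
t: 17.0
eef_pos: [0.6364, 0.0041, 0.0549]
eef_rot: [-0.0, 0.125, 0.992, 0.0]
wrist_force: [2.1, -1.5, -8.4]
grip_width: 0.173
grip_force: 39.4
```

Steady near 8.5 N; hold about another second.

```bash
python3 -m handwheel '[[0,0,0.1,0,0,0],[0,0,0.1,0,0,0],[0,0,0.1,0,0,0],[0,0,0.1,0,0,0]]'; python3 -m handwheel '[[0,0,0,0,0,0],[0,0,0,0,0,0],[0,0,0,0,0,0],[0,0,0,0,0,0]]'; python3 -m handwheel '[[0,0,0,0,0,0],[0,0,0,0,0,0],[0,0,0,0,0,0]]'
```

```text
t: 17.5
eef_pos: [0.6364, 0.0041, 0.0547]
eef_rot: [-0.0, 0.125, 0.992, 0.0]
wrist_force: [1.6, -1.3, -7.2]
grip_width: 0.176
grip_force: 39.5
t: 18.0
eef_pos: [0.6364, 0.0041, 0.0547]
eef_rot: [0.0, 0.125, 0.992, 0.0]
wrist_force: [1.5, -0.7, -6.7]
grip_width: 0.172
grip_force: 39.5
t: 18.38
eef_pos: [0.6364, 0.0041, 0.0547]
eef_rot: [0.0, 0.125, 0.992, 0.0]
wrist_force: [1.2, -1.0, -7.8]
grip_width: 0.177
grip_force: 39.5
```

```bash
python3 -m handwheel '[[0,0,0.5,0,0,0],[0,0,1,0,0,0],[0,0,1.4,0,0,0],[0,0,1.4,0,0,0]]'; python3 -m handwheel '[[0,0,0,0,0,0],[0,0,0,0,0,0],[0,0,0,0,0,0],[0,0,0,0,0,0],[0,0,0,0,0,0]]' 60; python3 -m handwheel '[[0,0,-5,0,0,0],[0,0,-20,0,0,0],[0,0,-40,0,0,0],[0,0,-70,0,0,0],[0,0,-110,0,0,0],[0,0,-140,0,0,0],[0,0,-150,0,0,0]]'; python3 -m handwheel '[[30,0,0,0,0,0],[70,0,0,0,0,0],[110,0,0,0,0,0],[150,0,0,0,0,0],[190,0,-10,0,0,0],[210,0,-20,0,0,0]]'
python3 - <<'E'
from fit import *
cv2.imwrite("pics/e.png",C["scene"]["pixels"][:,:,::-1])
cv2.imwrite("pics/e1.png",cv2.resize(C["scene"]["pixels"][190:315,300:460,::-1],None,fx=4.8,fy=4.8,interpolation=cv2.INTER_CUBIC))
E
```

```text
t: 18.88
eef_pos: [0.6366, 0.0041, 0.0539]
eef_rot: [0.0, 0.125, 0.992, -0.0]
wrist_force: [-0.8, -0.5, -1.3]
grip_width: 0.172
grip_force: 40.0
t: 19.5
eef_pos: [0.6364, 0.0041, 0.0533]
eef_rot: [0.0, 0.125, 0.992, 0.0]
wrist_force: [0.1, -1.1, 0.3]
grip_width: 0.598
grip_force: 0.0
t: 20.38
eef_pos: [0.6379, 0.0039, 0.2076]
eef_rot: [0.003, 0.125, 0.992, -0.0]
wrist_force: [0.3, -0.7, -0.1]
grip_width: 0.6
grip_force: 0.0
t: 21.12
eef_pos: [0.4308, 0.0568, 0.2227]
eef_rot: [-0.001, 0.125, 0.992, 0.0]
wrist_force: [-0.3, 0.5, 0.5]
grip_width: 0.601
grip_force: 0.0
```

View pics/e1.png

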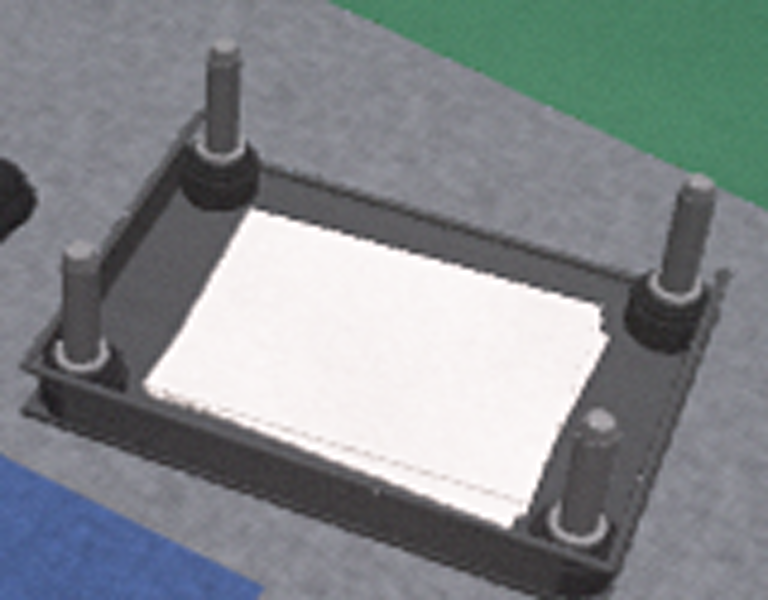

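View pics/e.png

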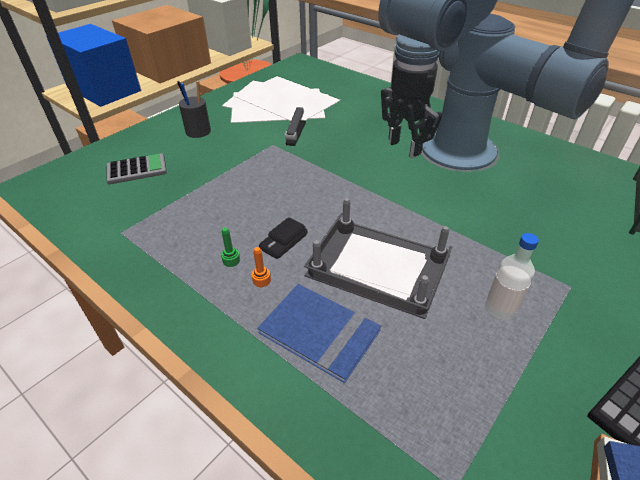

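The crop shows C's tip at (80,248), which is full-image row 241.3 against 241.4 predicted for home. Its collar sits on the rim, and everything else is where it was.

```bash
python3 -c "
from plant import bot
print(bot.hand_in())"
```

```text
the job is handed in; nothing more can be done
None
```

The proud riser was pushed fully home (press about 20 N) and held a roughly two-second tug near 8 N, which briefly read 11.1 N, under the 12 N limit; it was then released still home, nothing else was disturbed, and the job is handed in.

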